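# Load the flow cell and hold its clamp cover pressed for screwing down

## Robot

A 6-joint arm with a two-finger parallel gripper is mounted at the origin on a cart in front of the work surface, level with it; the furniture and walls round the work are solid. World frame = base frame: x ahead of the robot, y to its left, z up, the work surface at z = 0. Lengths are in m, angles in rad, forces in N, time in s.
With the tool pointing down it reaches from about 0.35 to 0.925 m from the base axis. Payload 6.4 kg.
Tool frame: the origin (TCP) lies midway between the tips of the shut fingers; the grasp point (between the pads) lies r.grasp_offset behind it (r.grasp_offset is the distance from the TCP to the grasp point, in m); z points along the fingers, y is the line along which they close (so a half turn about z gives the same grasp; the last joint's range is limited). The gripper opens to 94 mm and grips with 3 to 60 N. Pads are 16 mm wide; open, the fingers measure 119 mm over their backs; the gripper's body (75 mm by 177 mm) begins 78 mm behind the grasp point.
Start: joints at [1.026, 0.245, 1.558, -0, 1.339, -0.174], TCP at [0.236, 0.606, 0.205] pointing down, gripper open.
Joint ranges: [-3.13, 3.13], [-1.02, 2.26], [0.13, 2.54], [-0.95, 4.09], [0.21, 2.88], [-2.74, 2.74]. Speed limits (rad/s): [2.57, 2.57, 3.14, 3.14, 3.14, 3.14].

## Interface

Orientations are given as a unit quaternion [x, y, z, w].
In Python, from cell import r gives the robot as it stands.
- The arm moves only by the tool send_rows, never from a script. Its argument "commands" is a list that holds one entry, the list of rows, each a list of 7 numbers: the opening, from 0 (shut) to 1 (fully open), then the shift along the world's x, y, z in m, then the turn, a rotation vector about the world's x, y, z in degrees. In form: [[[claw, dx, dy, dz, wx, wy, wz], ...]]. A call has 1 to 10 rows; each row shifts and turns the commanded pose from where the row before left it; what a row does not reach is not made up. A row lasts 1/12 s, in which the tool goes at most 41.7 mm and 7.16 degrees, less where a joint would pass 70% of its speed; a pose out of reach is approached as far as the arm can. A call with a gripper value outside its range is refused whole. The fingers move at their own pace and stop on an object; the grip force is fixed at half the most. Time passes only in rows, so rows that do not move let the fingers close. It gives the time, the measured TCP pose, the force, the opening and the grip force at its end, in the units of the state.
- r.sense(): the state, without advancing time (a new reading comes with each control period).
- r.grab_frame(name): name is "side" or "top"; returns the picture (420x560x3 uint8, red, green, blue); there is no depth.
- r.camera_info(name): a dict with "fx", "fy", "cx", "cy" (pixels), "k1" (the pictures are not rectified: a ray, as slopes to the right and down, at radius r is drawn at 1 + k1 r^2 times it, then the intrinsics apply), "R" (3x3) and "t" (3): a world point X has camera coordinates R X + t. Camera axes: x right, y down, z forward; pixel columns grow to the right and rows downward; lengths in m; the calibration is good to about 2 mm. A picture is of the moment at which its call begins. camera_info takes no time and is no camera call.
- r.hand_in(): hands the job in; it is judged then, once.
The state is a dict: "time": time; "qpos": joint angles; "dq": joint speeds; "joint_efforts": joint torques, N m; "tcp_pos": TCP position; "tool_rot": TCP orientation; "contact_force": force on the tool from outside, world axes, zero at the start; "torque": the same for the moment, N m; "grip_width": finger opening in m; "grip_force": force on a finger pad.
Only numpy, scipy, OpenCV 4.12 (cv2) and the standard library are available. Lean on these libraries where they do the work, as an engineer would, in place of code of your own. Each camera call takes 0.05 s, during which the arm holds its last target. There are 200 camera calls.

## Task

Load the flow-cell cartridge flat into the nest of the clamp, between the locating pins, let go of it, then lower the hinged cover gently onto it. With closed fingers press down on the rubber pad at the front of the cover with a steady force of about 10 newtons (25 would crack the cell) and finish while still pressing, so that I can do up the two thumbscrews; leave the beaker, the small box and the tape roll alone.

Things in the scene. Friction and masses are not known exactly. Their poses are not given: they have to be found in the camera images.
- cartridge: flow-cell cartridge: flat plate 60 x 45 x 8 mm (x, y, z), about 50 g, black rim, white top with a fine grey channel. Loose, flat on the desk to the left of the clamp. Origin: centre of its underside; x along the 60 mm side, z up. Grasp it across the 45 mm side. Either way round fits (half turn)
- clamp: bench clamp of grey metal, fixed to the desk. Origin: centre of its underside, on the desk. x points from the front (thumbscrews) to the hinge, z up. Base plate 150 x 130 mm, top at z = 18 mm. Two pillars (16 mm thick, top at 40 mm) at x = -50, y = +-42 mm; two hinge lugs (top at 59 mm) at x = 62, y = +-46 mm
- nest (a point): top centre of the nest platform (56 x 37 mm, 8 mm above the base plate, 26 mm above the desk); axes as the clamp's. A seated cartridge has its origin here and its x along this x. Eight pins, 6 mm thick, pointed, 6 mm higher than the platform, stand round it with 2.5 mm play a side: at x +-35.5, y +-14 mm and x +-23, y +-28 mm. At x = 0 the base beside the platform is free for fingers
- cover (a joint): opening angle of the hinged cover in rad: 0 = shut on its hard stop, about 1.57 = upright, 2.0 = widest. It starts open, leaning a little back. Friction hinge of about 0.2 N m: the cover stays where it is left. The gasket meets a seated cartridge at about 0.08; with 10 N on the pad the angle is about 0.04
- hinge_line (a point): middle of the cover's hinge axis, which runs along the clamp's y, 50 mm above the desk. Shut, the cover reaches 128 mm from the axis towards the clamp's -x and is 110 mm wide (y) and 8 mm thick, its mid-plane through the axis. On its outer face, 112 mm from the axis at y = +-42 mm, stand two thumbscrews (17 mm thick, 13 mm high)
- press_pad (a point): ribbed black rubber pad between the thumbscrews on the cover's outer face, 30 x 36 mm, 4 mm thick. This point: centre of its top, 106 mm from the hinge axis and 8 mm outward of the cover's mid-plane. z points out of the cover's outer face (up when shut), x from the front edge to the hinge. Pressed down on a seated cartridge it gives about 2 N for each mm, and reaches the hard stop only at some 19 N
- gasket: sprung, self-levelling gasket frame, 46 x 34 mm, under the cover's window, 62 mm from the hinge axis; it meets the cartridge's top and yields about 7 N per mm. Origin: centre of the frame, 4 mm above its rubber face
- beaker: small clear beaker, 37 mm wide, 36 mm high, left of the clamp; bystander. Origin: centre of its underside
- septa_box: small closed blue box 55 x 55 x 24 mm, left of the clamp; bystander. Origin: centre of its underside
- tape_roll: roll of tape lying flat, 80 mm across, 19 mm high, at the left; bystander. Origin: centre of its underside
Not all that is in view belongs to the job. What is meant by the cartridge is not orange, and is the smaller of those in its own colour.

How it is judged:
On the way, in this order (a step that is already met when the one before it is completed fails the run):
1. the cartridge lies flat in the nest between the pins, released, with the cover still open (horizontal distance between cartridge and nest below 0.0045 m and z of cartridge in the frame of nest between -0.002 and 0.0015 m and angle between cartridge's own z axis and vertical below 0.05 rad and contact force between the fingers and cartridge below 0.1 N and value of joint cover above 1 rad), for 0.2 s.
2. the cover is down and its gasket rests on the cartridge (value of joint cover below 0.11 rad and contact force between gasket and cartridge above 0.5 N), for 0.1 s.
At the end, for the whole second after the job is handed in: ends pressing the cover with 6 to 14 N through the last second, grasp point within 35 mm of the pad seen from above; cover under 0.08 rad and still, gasket bearing on the cartridge with 8 to 32 N, cartridge flat in the nest within 4.5 mm of its centre, not touched by the fingers (contact force between the fingers and cover between 6 and 14 N and horizontal distance between the grasp point and press_pad below 0.035 m and contact force between gasket and cartridge between 8 and 32 N and value of joint cover below 0.08 rad and velocity of joint cover between -0.02 and 0.02 rad/s and horizontal distance between cartridge and nest below 0.0045 m and z of cartridge in the frame of nest below 0.0015 m and angle between cartridge's own z axis and vertical below 0.05 rad and contact force between the fingers and cartridge below 0.1 N); the arm keeps its last pose, push and grip.
It fails at once if the fingers push on the cover or its pad with more than 25 N, or the gasket on the cartridge with more than 40 N (contact force between the fingers and cover above 25 N or contact force between gasket and cartridge above 40 N).
It fails at once if the cover is slammed (faster than 1.5 rad/s in the last 0.4 rad) (value of joint cover below 0.4 rad and velocity of joint cover below -1.5 rad/s).
It fails at once if the beaker, the small box or the tape roll is shifted by more than 20 mm or the beaker is tipped over (distance of any of beaker, septa_box, tape_roll from where it was at the start of the episode above 0.02 m or angle between beaker's own z axis and vertical above 0.5 rad).
It also fails if it takes over 62 s, if anything falls off the work surface, if the arm or the gripper's body presses on something with over 40 N, if the wrist force passes 120 N, or if a joint passes its speed limit or range.

## Working session

There is one attempt and no reset: what is moved stays moved. The work goes in short steps, Python scripts to look and compute and a tool call to move; the robot and the scene stay as the last step left them, time stands still between calls to the robot, and variables do not carry over. Pictures are saved under pics/ and viewed, at most 11 in all, crops included, and the job is handed in when it is done.

Besides the shell and the picture viewer there is one more tool, called as name([rows], argument=value, ...), one row to a line, values as JSON. send_rows: Moves the arm, as the interface text tells. Its arguments: {"type":"object","properties":{"commands":{"type":"array"}},"required":["commands"]}

```bash
mkdir -p pics; python3 - <<'E'
from cell import r
import cv2
for n in ("side","top"):
    im=r.grab_frame(n); cv2.imwrite(f"pics/{n}0.png",im[:,:,::-1]); print(n,r.camera_info(n))
print(r.sense(), r.grasp_offset)
E
```

```text
side {'fx': 432.86342292982187, 'fy': 432.86342292982187, 'cx': 281.4666322697842, 'cy': 214.17299377991145, 'k1': 0.04097263875907924, 'R': array([[-0.96317091,  0.26865854, -0.01115254],
       [ 0.13664912,  0.4533386 , -0.88080141],
       [-0.23157895, -0.84988629, -0.47335451]]), 't': array([ 0.40168688, -0.09768382,  1.32181631])}
top {'fx': 473.37405100985757, 'fy': 473.37405100985757, 'cx': 269.71444589827996, 'cy': 213.055761712657, 'k1': -0.10143205190961706, 'R': array([[-0.01710034, -0.99984399, -0.00442536],
       [-0.98845695,  0.01757162, -0.15047956],
       [ 0.15053385,  0.00180102, -0.98860322]]), 't': array([0.22337012, 0.50697635, 0.99306695])}
{'time': 0.1, 'qpos': array([ 1.02592052e+00,  2.45724823e-01,  1.55885091e+00, -4.92290609e-06,
        1.33870895e+00, -1.74130894e-01]), 'dq': array([ 0.00097981, -0.00170355, -0.00332377, -0.00287619,  0.00063674,
       -0.00104648]), 'joint_efforts': array([-4.00896784e-05, -4.16905832e+01, -3.15529883e+01,  6.86214329e-02,
        3.08759906e-02, -1.11834092e-05]), 'tcp_pos': array([0.23523868, 0.60537455, 0.20449012]), 'tool_rot': array([ 1.84311995e-01,  9.82867424e-01, -7.92776009e-04, -2.95395176e-04]), 'contact_force': array([ 0.4648469 , -1.01272841, -0.06786115]), 'torque': array([0.01757279, 0.02431349, 0.0133232 ]), 'grip_force': 0.0, 'grip_width': 0.093855124347307} 0.0188
```

View pics/top0.png

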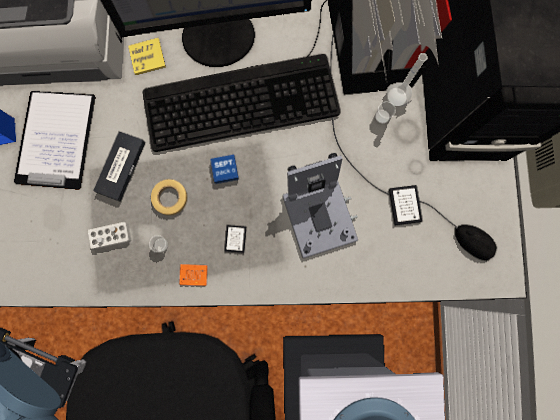

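View pics/side0.png

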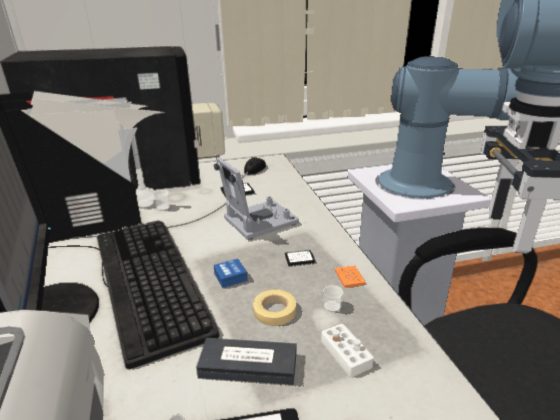

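The top view shows the cartridge at about (235,239), left of the clamp, whose nest is near (320,217). A larger look-alike lies at (405,205), with an orange decoy at (193,275). The beaker is at (158,244), the tape roll at (168,197) and the box at (224,168).

```bash
cat > h.py <<'E'
from cell import r
import cv2, numpy as np
from scipy.optimize import least_squares
def KD(n):
    c=r.camera_info(n); return c,np.array([[c['fx'],0,c['cx']],[0,c['fy'],c['cy']],[0,0,1.]]),np.array([c['k1'],0,0,0.])
def pix(n,X):
    c,K,D=KD(n); return cv2.projectPoints(np.float64(X).reshape(-1,3),cv2.Rodrigues(c['R'])[0],c['t'],K,D)[0].reshape(-1,2)
def ray(n,p):
    c,K,D=KD(n); u=cv2.undistortPoints(np.float64(p).reshape(-1,1,2),K,D).reshape(-1,2)
    return -c['R'].T@c['t'], np.c_[u,np.ones(len(u))]@c['R']
def plane(n,p,z):
    o,d=ray(n,p); return o+d*((z-o[2])/d[:,2])[:,None]
def crop(n,x0,y0,w,h,s,f,im=None):
    im=r.grab_frame(n) if im is None else im
    cv2.imwrite(f,cv2.resize(im[y0:y0+h,x0:x0+w,::-1],None,fx=s,fy=s,interpolation=cv2.INTER_CUBIC)); return im
E
python3 - <<'E'
from h import *
im=cv2.imread("pics/top0.png")[:,:,::-1]; crop("top",215,140,160,120,5,"pics/topc.png",im)
sub=np.ascontiguousarray(im)
g=cv2.cvtColor(sub,cv2.COLOR_RGB2GRAY)
m=np.zeros_like(g); m[222:256,222:250]=(g[222:256,222:250]<70)*255
c=max(cv2.findContours(m,cv2.RETR_EXTERNAL,cv2.CHAIN_APPROX_NONE)[0],key=cv2.contourArea)
P=plane("top",c.reshape(-1,2),0.008); q=cv2.minAreaRect(np.float32(P[:,:2]*1000)); print("cart mm",q, cv2.minAreaRect(c))
E
```

```text
cart mm ((458.51422119140625, 293.270263671875), (45.15132141113281, 61.682762145996094), 84.32960510253906) ((234.87588500976562, 238.98968505859375), (20.180051803588867, 27.571102142333984), 4.763641834259033)
```

View pics/topc.png

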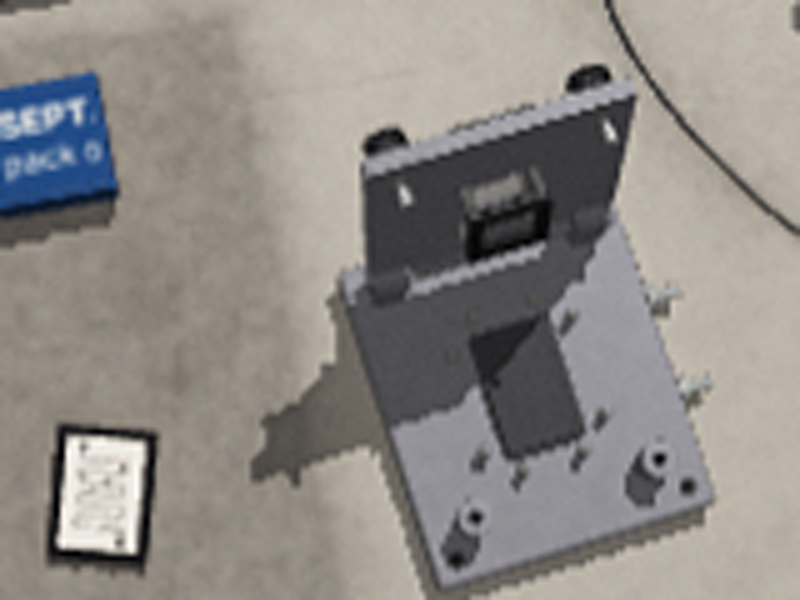

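```bash
python3 - <<'E'
from h import *
px=np.array([(441,583),(713,500),(470,340),(545,317),(583,437),(512,459),(475,517),(658,458),(343,275)])/5.-.4+[215,140]
M=np.array([(-75,65,18),(-75,-65,18),(28,18.5,26),(28,-18.5,26),(-28,-18.5,26),(-28,18.5,26),(-50,42,40),(-50,-42,40),(75,65,18)])/1e3
P=np.array([plane("top",p,m[2])[0] for p,m in zip(px,M)])
def f(v): c,s=np.cos(v[2]),np.sin(v[2]); return np.r_[M[:,0]*c-M[:,1]*s+v[0]-P[:,0],M[:,0]*s+M[:,1]*c+v[1]-P[:,1]]
s=least_squares(f,[.5,.1,0]); print(s.x,np.degrees(s.x[2])); print(np.round(f(s.x).reshape(2,-1)*1e3,1))
# bystanders, rough (z tops)
for n,p,z in(("beaker",(158,243),.02),("box",(224,168),.024),("tape",(168,197),.019)): print(n,plane("top",p,z))
# side check
im=cv2.imread("pics/side0.png")[:,:,::-1]; crop("side",205,150,130,120,5,"pics/sidec.png",im)
v=s.x;c,sn=np.cos(v[2]),np.sin(v[2])
W=np.c_[M[:,0]*c-M[:,1]*sn+v[0],M[:,0]*sn+M[:,1]*c+v[1],M[:,2]]
print(((pix("side",W)-[205,150]+.4)*5).round())
g=cv2.cvtColor(np.ascontiguousarray(im),cv2.COLOR_RGB2GRAY);m=np.zeros_like(g);m[245:270,282:320]=(g[245:270,282:320]<70)*255
k=max(cv2.findContours(m,cv2.RETR_EXTERNAL,cv2.CHAIN_APPROX_NONE)[0],key=cv2.contourArea)
Q=plane("side",k.reshape(-1,2),.006);print(cv2.minAreaRect(np.float32(Q[:,:2]*1e3)))
E
```

```text
[0.50300632 0.10319721 0.28356403] 16.247022382239763
[[-4.  -2.   1.3  1.9  2.   0.8 -0.5 -1.1  1.6]
 [ 1.1 -2.2  0.5 -1.4 -2.2  1.7 -0.  -0.4  2.9]]
beaker [[0.45098793 0.46307073 0.02      ]]
box [[0.6173883 0.3155888 0.024    ]]
tape [[0.55436838 0.44243083 0.019     ]]
[[469. 340.]
 [337. 244.]
 [245. 342.]
 [210. 313.]
 [305. 285.]
 [342. 313.]
 [402. 296.]
 [318. 235.]
 [206. 422.]]
((459.4994812011719, 301.9114685058594), (48.1781005859375, 59.673580169677734), 81.88770294189453)
```

View pics/sidec.png

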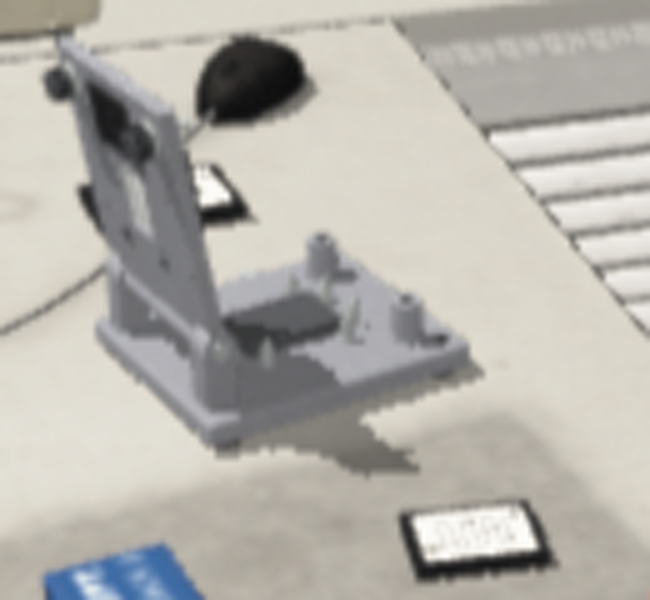

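send_rows([
  [[1,0.0223,-0.0312,-0.004,0,0,1.55],[1,0.0223,-0.0312,-0.004,0,0,1.55],[1,0.0223,-0.0312,-0.004,0,0,1.55],[1,0.0223,-0.0312,-0.004,0,0,1.55],[1,0.0223,-0.0312,-0.004,0,0,1.55],[1,0.0223,-0.0312,-0.004,0,0,1.55],[1,0.0223,-0.0312,-0.004,0,0,1.55],[1,0.0223,-0.0312,-0.004,0,0,1.55],[1,0.0223,-0.0312,-0.004,0,0,1.55],[1,0.0223,-0.0312,-0.014,0,0,1.55]],
])

```text
time: 0.93
tcp_pos: [0.4604, 0.2926, 0.1569]
tool_rot: [0.049, 0.999, 0.001, 0.002]
contact_force: [0.9, 0.8, 0.8]
grip_width: 0.0938
grip_force: 0.0
```

send_rows([
  [[1,0,0,-0.035,0,0,0],[1,0,0,-0.035,0,0,0],[1,0,0,-0.035,0,0,0],[1,0,0,-0.02,0,0,0],[1,0,0,0,0,0,0],[1,0,0,0,0,0,0]],
])

```text
time: 1.43
tcp_pos: [0.4576, 0.2935, 0.0295]
tool_rot: [0.05, 0.999, -0.001, -0.001]
contact_force: [0.1, 0.7, 0.3]
grip_width: 0.0939
grip_force: 0.0
```

```bash
python3 - <<'E'
from h import *
a=crop("side",245,190,120,100,6,"pics/s1.png");b=crop("top",195,190,100,80,6,"pics/t1.png")
A=cv2.imread("pics/s1.png")[:480,:];B=cv2.imread("pics/t1.png")
cv2.imwrite("pics/c1.png",cv2.resize(np.hstack([A[:, :480*720//720][:,:480],B[:480,:480]]),(800,400)))
s=r.sense();print(s['tcp_pos'],s['contact_force']);p=s['tcp_pos'];print(pix("side",p),pix("top",p))
E
```

```text
[0.45983269 0.29445404 0.03222866] [0.84812417 0.24959585 0.65547399]
[[298.57862454 246.19839582]] [[233.45192638 237.26742039]]
```

View pics/s1.png

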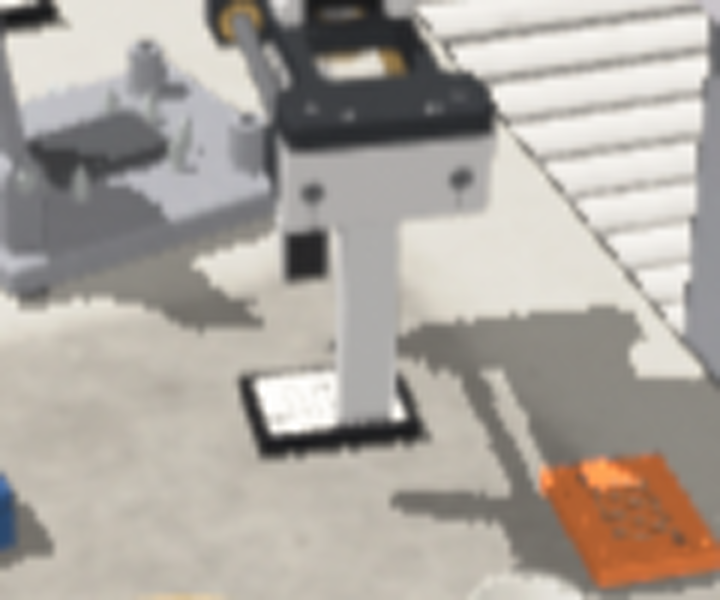

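The side crop shows the near finger, tip at crop (367,420), just outside the +y edge of the cartridge. I'll compare the predicted pixels with what is seen.

```bash
python3 - <<'E'
from h import *
a=np.radians(84.3);y=np.array([np.cos(a),np.sin(a),0]);x=np.array([y[1],-y[0],0])
t=np.array([.459,.294,.031])
f=lambda P:((pix("side",P)-[245,190]+.4)*6).round()
print("finger outer bottom edge",f([t+y*.0595+x*s for s in(-.008,.008)]), "inner",f([t+y*.047+x*s for s in(-.008,.008)]))
c=np.array([.4585,.2933,0])
print("cart top",f([c+x*i*.03+y*j*.0225+[0,0,.008] for i,j in((1,1),(1,-1),(-1,-1),(-1,1))]))
print("cart bot",f([c+x*i*.03+y*j*.0225 for i,j in((1,1),(-1,1))]))
E
```

```text
finger outer bottom edge [[384. 430.]
 [339. 435.]] inner [[376. 410.]
 [331. 415.]]
cart top [[257. 436.]
 [235. 368.]
 [391. 352.]
 [419. 418.]]
cart bot [[258. 454.]
 [419. 436.]]
```

send_rows([
  [[1,0,0,-0.015,0,0,0],[1,0,0,-0.01,0,0,0],[1,0,0,0,0,0,0],[0.4,0,0,0,0,0,0],[0.4,0,0,0,0,0,0],[0.4,0,0,0,0,0,0],[0.4,0,0,0,0,0,0],[0.4,0,0,0,0,0,0],[0.4,0,0,0,0,0,0],[0.4,0,0,0,0,0,0]],
])

```text
time: 2.37
tcp_pos: [0.4586, 0.2939, 0.0056]
tool_rot: [0.05, 0.999, 0.0, 0.0]
contact_force: [-0.0, -0.7, -0.1]
grip_width: 0.0509
grip_force: 0.0
```

send_rows([
  [[0.4,0,0,0,0,0,0],[0.4,0,0,0,0,0,0],[0.4,0,0,0,0,0,0],[0.4,0,0,0,0,0,0]],
])

```text
time: 2.7
tcp_pos: [0.4586, 0.2939, 0.0055]
tool_rot: [0.05, 0.999, 0.0, 0.0]
contact_force: [-0.4, 0.6, 1.6]
grip_width: 0.0443
grip_force: 30.0
```

send_rows([
  [[0.4,0,0,0.03,0,0,0],[0.4,0,0,0.035,0,0,0],[0.4,0,0,0.03,0,0,0],[0.4,0.0073,-0.0318,0,0,0,3.65],[0.4,0.0073,-0.0318,0,0,0,3.65],[0.4,0.0073,-0.0318,0,0,0,3.65],[0.4,0.0073,-0.0318,0,0,0,3.65],[0.4,0.0073,-0.0318,0,0,0,3.65],[0.4,0.0073,-0.0318,0,0,0,3.65],[0.4,0,0,0,0,0,0]],
])

```text
time: 3.53
tcp_pos: [0.5034, 0.0988, 0.1006]
tool_rot: [-0.139, 0.99, -0.001, 0.0]
contact_force: [-0.5, 0.9, 0.2]
grip_width: 0.044
grip_force: 30.0
```

send_rows([
  [[0.4,0,0,-0.03,0,0,0],[0.4,0,0,-0.015,0,0,0],[0.4,0,0,0,0,0,0],[0.4,0,0,0,0,0,0]],
])

```text
time: 3.87
tcp_pos: [0.5014, 0.1035, 0.0547]
tool_rot: [-0.14, 0.99, 0.0, -0.001]
contact_force: [0.6, -0.2, 0.2]
grip_width: 0.0439
grip_force: 30.0
```

```bash
python3 - <<'E'
from h import *
A=crop("side",215,165,100,75,6,"pics/s2.png");B=crop("top",270,165,100,75,6,"pics/t2.png")
a=cv2.imread("pics/s2.png");b=cv2.imread("pics/t2.png")
cv2.imwrite("pics/c2.png",np.hstack([a[:,:400],b[:,50:450]]))
crop("side",215,165,100,75,8,"pics/s2.png",A)
s=r.sense();print(s['tcp_pos'],s['contact_force'],s['grip_width'])
E
```

```text
[0.50305789 0.10348559 0.05649806] [ 0.19252227  0.0716205  -0.67461364] 0.043882919450440525
```

View pics/s2.png

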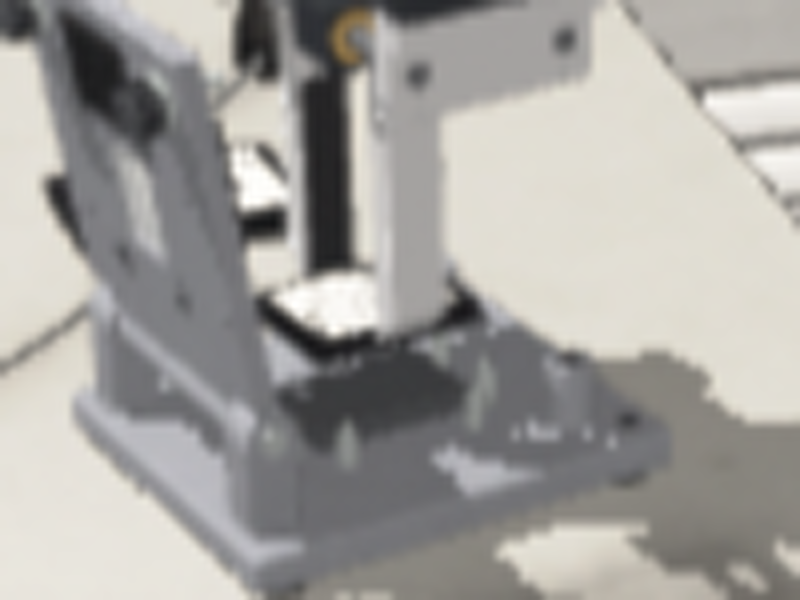

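The side crop shows the cartridge level in the fingers above the nest, near corner at crop (325,345). Pin tips are at about (347,418) and (487,358).

```bash
python3 - <<'E'
from h import *
f=lambda P:((pix("side",P)-[215,165]+.44)*8).round().tolist()
a=np.radians(16.2);R=np.array([[np.cos(a),-np.sin(a),0],[np.sin(a),np.cos(a),0],[0,0,1]])
n=np.array([.5025,.1033,0])
print("pins",[(k,f(n+R@np.array([*k,32])/1*[1,1,1] if 0 else n+R@(np.array([*k,32])/1e3))) for k in((35.5,14),(23,28),(-23,28),(-35.5,14),(-35.5,-14))])
print("plat",[(k,f(n+R@(np.array([*k,26])/1e3))) for k in((28,18.5),(-28,18.5),(-28,-18.5))])
print("pillar",f(n+R@(np.array([-50,42,40])/1e3)),"base FL",f(n+R@(np.array([-75,65,18])/1e3)),"BL",f(n+R@(np.array([75,65,18])/1e3)))
for z in (50,58):print("cart",z,[(k,f(n+R@(np.array([*k,z])/1e3))) for k in((30,22.5),(-30,22.5),(30,-22.5),(-30,-22.5))])
E
```

```text
pins [((35.5, 14), [[285.0, 411.0]]), ((23, 28), [[342.0, 418.0]]), ((-23, 28), [[470.0, 380.0]]), ((-35.5, 14), [[481.0, 353.0]]), ((-35.5, -14), [[437.0, 320.0]])]
plat [((28, 18.5), [[314.0, 427.0]]), ((-28, 18.5), [[468.0, 381.0]]), ((-28, -18.5), [[410.0, 337.0]])]
pillar [[566.0, 354.0]] base FL [[672.0, 424.0]] BL [[251.0, 556.0]]
cart 50 [((30, 22.5), [[311.0, 366.0]]), ((-30, 22.5), [[479.0, 317.0]]), ((30, -22.5), [[243.0, 310.0]]), ((-30, -22.5), [[408.0, 265.0]])]
cart 58 [((30, 22.5), [[310.0, 343.0]]), ((-30, 22.5), [[478.0, 295.0]]), ((30, -22.5), [[242.0, 288.0]]), ((-30, -22.5), [[407.0, 243.0]])]
```

View pics/c2.png

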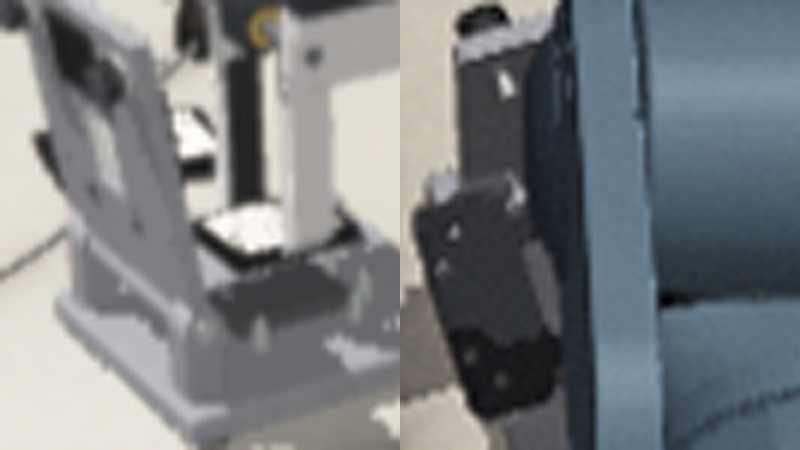

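```bash
python3 - <<'E'
from h import *
im=r.grab_frame("side");cv2.imwrite("pics/s3.png",im[:,:,::-1]);g=cv2.cvtColor(im,cv2.COLOR_RGB2GRAY)
print("cols 243..279, rows 196..222")
for v in range(196,223): print(v,*["%3d"%x for x in g[v,243:279]])
a=np.radians(16.2);R=np.array([[np.cos(a),-np.sin(a),0],[np.sin(a),np.cos(a),0],[0,0,1]]);n=np.array([.5025,.1033,0])
for z in (50,58):print(pix("side",[n+R@(np.array([*k,z])/1e3) for k in((30,22.5),(-30,22.5),(30,-22.5),(-30,-22.5))]).round(1).tolist())
print("plat",pix("side",[n+R@(np.array([*k,26])/1e3) for k in((28,18.5),(-28,18.5),(28,-18.5),(-28,-18.5))]).round(1).tolist())
E
```

```text
cols 243..279, rows 196..222
196 116 116 132 212 219 220 220 219 201 154  65  37  36  36  45  99 189 196 192 195 173 163 162 162 162 162 166 191 214 221 222 222 222 222 222 222
197 117 120 148 218 223 224 224 222 209 169  70  43  50  61  73  91 127 144 175 194 175 164 162 162 162 162 161 159 189 212 222 222 222 222 222 222
198 116 117 139 212 223 222 222 221 211 160  91  95 123 155 181 140 132 157 185 195 176 163 162 162 162 162 161 153 154 192 219 222 222 221 221 221
199 118 117 131 192 218 204 203 202 205 162 187 201 219 231 244 213 211 213 200 196 176 164 162 162 162 162 155  95 113 171 208 219 220 220 220 221
200 119 118 126 160 181 169 187 209 223 220 242 242 244 245 247 243 246 242 220 198 177 164 163 162 162 162 155  99  84 122 170 207 218 219 221 221
201 123 119 120 121  99 163 225 248 250 246 235 232 234 248 248 248 241 238 216 198 177 164 162 162 162 162 156 113  87  64 114 170 208 213 220 221
202 125 119 118 111  58  98 197 241 251 250 242 242 239 248 249 241 236 238 216 199 179 164 162 162 161 161 150  84  68  37  56 117 183 194 207 220
203 126 119 117 110  60  41  91 167
[... 2424 characters left out ...]
 104 103 104 105 105 106 105 105 106 107 105 105 112 149
220 133 147 156 126 127 139 138 132 116 110  87  71  67  81 120 140 120  95 102 104 104 105 105 104 105 105 108 109 109 109 108 105 104 104 106 112
221 135 140 143 121 122 131 133 124 115 113 103  91  84  96 124 140 124 107 106 106 107 107 106 105 105 110 134 139 140 139 136 112 108 109 108 106
222 140 139 132 119 117 121 122 115 113 110 106 105 105 108 122 136 123 108 106 107 107 107 107 106 106 113 154 174 176 178 174 145 140 139 136 114
[[253.5, 210.3], [274.4, 204.2], [245.0, 203.3], [265.5, 197.7]]
[[253.3, 207.4], [274.4, 201.4], [244.8, 200.5], [265.4, 194.9]]
plat [[253.8, 218.0], [273.1, 212.2], [246.9, 212.1], [265.9, 206.7]]
```

send_rows([
  [[0.4,0,0,-0.01,0,0,0],[0.4,0,0,-0.006,0,0,0],[0.4,0,0,-0.003,0,0,0],[0.4,0,0,0,0,0,0],[0.4,0,0,0,0,0,0]],
])

```text
time: 4.43
tcp_pos: [0.5021, 0.1031, 0.0361]
tool_rot: [-0.141, 0.99, 0.0, -0.0]
contact_force: [0.5, 0.2, 0.1]
grip_width: 0.044
grip_force: 30.0
```

send_rows([
  [[0.4,0,0,-0.002,0,0,0],[0.4,0,0,0,0,0,0],[0.4,0,0,0,0,0,0]],
])

```text
time: 4.68
tcp_pos: [0.5024, 0.103, 0.0345]
tool_rot: [-0.14, 0.99, -0.0, 0.0]
contact_force: [-0.7, -1.2, -0.8]
grip_width: 0.044
grip_force: 30.0
```

send_rows([
  [[0.4,0,0,-0.002,0,0,0],[0.4,0,0,0,0,0,0],[0.4,0,0,-0.001,0,0,0],[0.4,0,0,0,0,0,0],[0.4,0,0,0,0,0,0]],
])

```text
time: 5.1
tcp_pos: [0.5024, 0.103, 0.0315]
tool_rot: [-0.14, 0.99, -0.0, 0.0]
contact_force: [0.5, -0.6, -0.1]
grip_width: 0.044
grip_force: 30.0
```

```bash
python3 - <<'E'
from h import *
A=crop("side",225,180,75,56,10,"pics/s4.png")
s=r.sense();print(s['tcp_pos'],s['contact_force'],s['torque'])
E
```

```text
[0.50244115 0.10302572 0.03153341] [ 1.08588177 -0.0373161   0.65936975] [ 0.08426077 -0.0021358  -0.01646833]
```

View pics/s4.png

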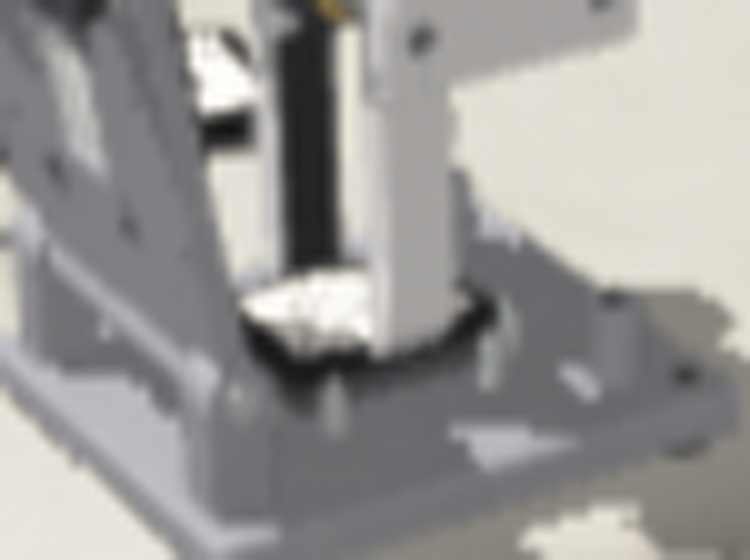

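The cartridge sits down between the pins: pin tips at crop (333,385) and (495,330) are just outside its rim. I'll release it, rise and check.

send_rows([
  [[0.7,0,0,0,0,0,0],[0.7,0,0,0,0,0,0],[0.7,0,0,0,0,0,0],[0.7,0,0,0,0,0,0],[0.7,0,0,0.01,0,0,0],[0.7,0,0,0.03,0,0,0],[0.7,0,0,0.035,0,0,0],[0.2,-0.03,0,0.025,0,0,0],[0,-0.04,0,0,0,0,0],[0,-0.04,0,0,0,0,0]],
])

```text
time: 5.98
tcp_pos: [0.393, 0.1029, 0.1341]
tool_rot: [-0.14, 0.99, -0.0, 0.002]
contact_force: [-1.2, -1.1, -0.2]
grip_width: 0.0492
grip_force: 0.0
```

```bash
python3 - <<'E'
from h import *
A=r.grab_frame("side");B=r.grab_frame("top")
crop("side",205,160,66*2-40,64,1,"pics/x.png",A)
a=cv2.resize(A[165:237,225:300,::-1],(500,480),interpolation=cv2.INTER_CUBIC)
b=cv2.resize(B[150:270,270:370,::-1],(400,480),interpolation=cv2.INTER_CUBIC)
cv2.imwrite("pics/c5.png",cv2.resize(np.hstack([a,b]),(800,427)));cv2.imwrite("pics/top5.png",B[:,:,::-1])
print(r.sense()['tcp_pos'])
E
```

```text
[0.38649771 0.10356357 0.13011831]
```

View pics/c5.png

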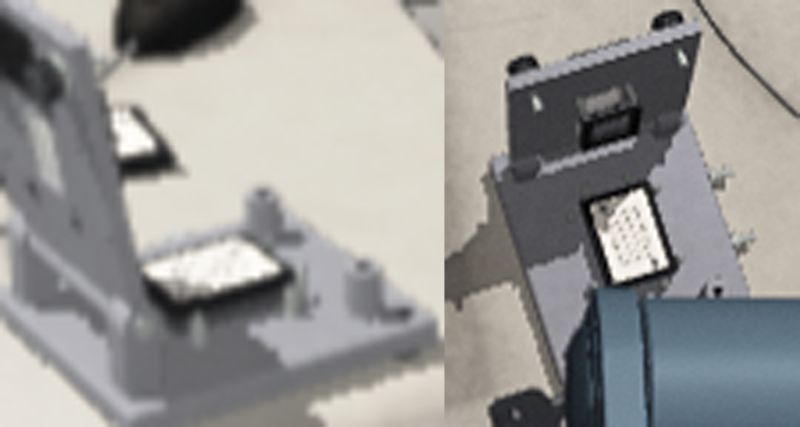

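The cartridge lies flat between the pins, with its white top visible in both views and the cover still open. Next I'll measure the cover angle and refine the clamp position from the seated cartridge.

```bash
cat >> h.py <<'E'
A=np.radians(16.2);Rc=np.array([[np.cos(A),-np.sin(A),0],[np.sin(A),np.cos(A),0],[0,0,1]]);N=np.array([.5025,.1033,0])
def cov(th,rr,y,h): # point on cover, mm -> world
    s,c=np.sin(th),np.cos(th); return N+Rc@(np.array([62-rr*c+h*s,y,50+rr*s+h*c])/1e3)
def tool(th): # TCP for pushing with tip edge
    s,c=np.sin(th),np.cos(th); p=cov(th,106,0,8); p=p+Rc@np.array([.008*s,0,0]); p[2]+=.008*(1-s)*min(s/max(c,1e-3),8); return p
E
python3 - <<'E'
from h import *
B=cv2.imread("pics/top5.png");g=cv2.cvtColor(B,cv2.COLOR_BGR2GRAY)
m=np.zeros_like(g);m[190:230,305:335]=(g[190:230,305:335]>170)*255
k=max(cv2.findContours(m,cv2.RETR_EXTERNAL,cv2.CHAIN_APPROX_NONE)[0],key=cv2.contourArea)
print("white top",cv2.minAreaRect(np.float32(plane("top",k.reshape(-1,2),.034)[:,:2]*1e3)))
for th in (1.6,1.65,1.7,1.75,1.8):
    q=[cov(th,128,55,4),cov(th,128,55,-4),cov(th,128,-55,4),cov(th,128,-55,-4)]
    print(th,((pix("side",q)-[205,150]+.4)*5).round().tolist(),((pix("top",q)-[215,140]+.4)*5).round().tolist())
E
```

```text
white top ((503.5979919433594, 101.4010238647461), (50.348365783691406, 34.2225341796875), 16.32857894897461)
1.6 [[188.0, 100.0], [204.0, 95.0], [83.0, 26.0], [98.0, 23.0]] [[374.0, 198.0], [381.0, 218.0], [647.0, 116.0], [654.0, 135.0]]
1.65 [[176.0, 104.0], [192.0, 99.0], [71.0, 30.0], [86.0, 25.0]] [[369.0, 183.0], [375.0, 202.0], [642.0, 101.0], [648.0, 119.0]]
1.7 [[163.0, 109.0], [179.0, 103.0], [59.0, 34.0], [74.0, 29.0]] [[364.0, 168.0], [370.0, 187.0], [636.0, 86.0], [643.0, 104.0]]
1.75 [[150.0, 114.0], [166.0, 107.0], [47.0, 39.0], [62.0, 33.0]] [[359.0, 153.0], [365.0, 172.0], [630.0, 72.0], [637.0, 90.0]]
1.8 [[138.0, 120.0], [153.0, 113.0], [36.0, 45.0], [50.0, 38.0]] [[354.0, 139.0], [360.0, 157.0], [625.0, 58.0], [632.0, 75.0]]
```

send_rows([
  [[0,0,0,0.04,0,0,0],[0,0,0,0.04,0,0,0],[0,0.0375,0.0056,0,0,0,0],[0,0.0375,0.0056,0,0,0,0],[0,0.0375,0.0056,0,0,0,0],[0,0.0375,0.0056,0,0,0,0],[0,0.0375,0.0056,0,0,0,0],[0,0.0375,0.0056,0,0,0,0],[0,0,0,0,0,0,0],[0,0,0,0,0,0,0]],
])

```text
time: 6.92
tcp_pos: [0.6186, 0.1366, 0.2103]
tool_rot: [-0.14, 0.99, 0.0, -0.001]
contact_force: [-0.4, -1.1, 0.4]
grip_width: 0.0007
grip_force: 0.0
```

```bash
python3 - <<'E'
from h import *
s=r.sense();print(s['tcp_pos'],s['qpos'],s['contact_force'],s['grip_width'])
p0=None
for th in np.r_[np.arange(1.72,.05,-.08)]:
    p=tool(th); print(round(th,2),(p*1e3).round(1), None if p0 is None else ((p-p0)*1e3).round(1)); p0=p
E
```

```text
[0.6186276  0.13661808 0.21030969] [ 3.86791836e-02  2.04594054e-01  1.59633216e+00 -2.25536495e-05
  1.34261940e+00 -1.81400603e+00] [-0.41401698 -1.08694858  0.35777453] 0.0007028451913433727
1.72 [592.4 129.4 154.3] None
1.64 [584.4 127.1 155.3] [-8.  -2.3  1. ]
1.56 [576.3 124.7 156.1] [-8.1 -2.4  0.7]
1.48 [568.1 122.4 156.6] [-8.2 -2.4  0.5]
1.4 [559.9 120.  156.5] [-8.2 -2.4 -0.1]
1.32 [551.7 117.6 155.6] [-8.2 -2.4 -0.8]
1.24 [543.5 115.2 154.1] [-8.2 -2.4 -1.5]
1.16 [535.5 112.9 151.9] [-8.  -2.3 -2.2]
1.08 [527.6 110.6 149. ] [-7.9 -2.3 -2.9]
1.0 [520.  108.4 145.5] [-7.6 -2.2 -3.5]
0.92 [512.6 106.2 141.3] [-7.4 -2.1 -4.2]
0.84 [505.5 104.2 136.6] [-7.1 -2.1 -4.8]
0.76 [498.8 102.2 131.2] [-6.7 -1.9 -5.4]
0.68 [492.5 100.4 125.3] [-6.3 -1.8 -5.9]
0.6 [486.7  98.7 118.8] [-5.8 -1.7 -6.4]
0.52 [481.3  97.2 111.9] [-5.4 -1.6 -6.9]
0.44 [476.5  95.7 104.5] [-4.8 -1.4 -7.4]
0.36 [472.2  94.5  96.8] [-4.3 -1.2 -7.8]
0.28 [468.5  93.4  88.6] [-3.7 -1.1 -8.1]
0.2 [465.3  92.5  80.2] [-3.1 -0.9 -8.4]
0.12 [462.8  91.8  71.5] [-2.5 -0.7 -8.7]
```

send_rows([
  [[0,0,0,-0.034,0,0,0],[0,0,0,-0.024,0,0,0],[0,-0.009,-0.0026,0,0,0,0],[0,-0.008,-0.0023,0,0,0,0],[0,-0.008,-0.0023,0.002,0,0,0],[0,-0.008,-0.0023,0.001,0,0,0],[0,-0.008,-0.0024,0.001,0,0,0],[0,0,0,0,0,0,0]],
])

```text
time: 7.58
tcp_pos: [0.5757, 0.1244, 0.1596]
tool_rot: [-0.14, 0.99, -0.0, 0.001]
contact_force: [0.8, -0.6, 0.0]
grip_width: 0.0004
grip_force: 0.0
```

send_rows([
  [[0,-0.0082,-0.0024,-0.001,0,0,0],[0,-0.0082,-0.0024,-0.001,0,0,0],[0,-0.0082,-0.0024,-0.001,0,0,0],[0,-0.0082,-0.0024,-0.001,0,0,0],[0,-0.008,-0.0023,-0.002,0,0,0],[0,-0.0079,-0.0023,-0.003,0,0,0],[0,-0.0076,-0.0022,-0.0035,0,0,0],[0,-0.0074,-0.0021,-0.0042,0,0,0],[0,0,0,0,0,0,0]],
])

```text
time: 8.33
tcp_pos: [0.5101, 0.106, 0.1391]
tool_rot: [-0.14, 0.99, 0.0, -0.002]
contact_force: [0.1, -0.4, -1.7]
grip_width: 0.0008
grip_force: 0.0
```

```bash
python3 - <<'E'
from h import *
s=r.sense();print(s['tcp_pos'],s['contact_force'])
crop("side",215,130,110,100,6,"pics/s6.png")
E
```

```text
[0.51014058 0.10598128 0.1391078 ] [ 0.0940244  -0.37576152 -1.67738724]
```

View pics/s6.png

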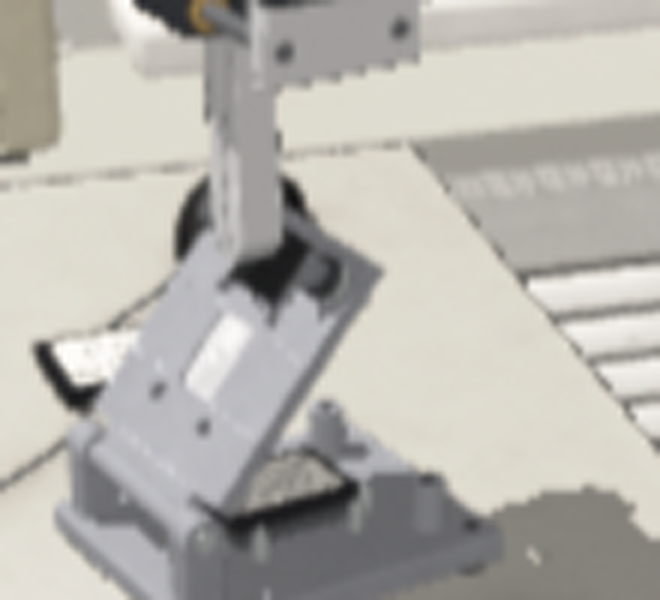

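The cover is being pushed down properly, with the closed fingertip on the pad at crop (255,250), and the cartridge undisturbed below. Continuing along the arc.

send_rows([
  [[0,-0.0071,-0.0021,-0.0048,0,0,0],[0,-0.0067,-0.0019,-0.0054,0,0,0],[0,-0.0063,-0.0018,-0.0059,0,0,0],[0,-0.0058,-0.0017,-0.0064,0,0,0],[0,-0.0054,-0.0016,-0.0069,0,0,0],[0,-0.0024,-0.0007,-0.0037,0,0,0],[0,-0.0024,-0.0007,-0.0037,0,0,0],[0,-0.0022,-0.0006,-0.0039,0,0,0],[0,-0.0021,-0.0006,-0.0039,0,0,0],[0,0,0,0,0,0,0]],
])

```text
time: 9.22
tcp_pos: [0.4713, 0.0945, 0.0952]
tool_rot: [-0.14, 0.99, 0.0, -0.001]
contact_force: [-1.0, -0.4, 0.4]
grip_width: 0.0004
grip_force: 0.0
```

send_rows([
  [[0,-0.0019,-0.0006,-0.004,0,0,0],[0,-0.0018,-0.0005,-0.0041,0,0,0],[0,-0.0016,-0.0005,-0.0042,0,0,0],[0,-0.0015,-0.0004,-0.0042,0,0,0],[0,-0.0013,-0.0004,-0.0043,0,0,0],[0,0,0,0,0,0,0],[0,0,0,0,0,0,0]],
])

```text
time: 9.8
tcp_pos: [0.4636, 0.0921, 0.0749]
tool_rot: [-0.14, 0.99, 0.0, -0.001]
contact_force: [-0.3, -0.8, 0.6]
grip_width: 0.0003
grip_force: 0.0
```

send_rows([
  [[0,-0.001,-0.0003,-0.003,0,0,0],[0,-0.001,-0.0003,-0.002,0,0,0],[0,-0.001,-0.0003,-0.002,0,0,0],[0,0,0,-0.001,0,0,0],[0,0,0,0,0,0,0],[0,0,0,0,0,0,0]],
])

```text
time: 10.3
tcp_pos: [0.461, 0.0912, 0.0673]
tool_rot: [-0.141, 0.99, 0.0, -0.0]
contact_force: [0.4, 0.2, 0.0]
grip_width: 0.0005
grip_force: 0.0
```

send_rows([
  [[0,0,0,-0.001,0,0,0],[0,0,0,-0.001,0,0,0],[0,0,0,0,0,0,0],[0,0,0,0,0,0,0]],
])

```text
time: 10.63
tcp_pos: [0.461, 0.0912, 0.0654]
tool_rot: [-0.141, 0.99, -0.0, -0.0]
contact_force: [-2.0, -0.8, 4.6]
grip_width: 0.0004
grip_force: 1.7
```

send_rows([
  [[0,0,0,-0.001,0,0,0],[0,0,0,-0.001,0,0,0],[0,0,0,0,0,0,0],[0,0,0,0,0,0,0],[0,0,0,0,0,0,0]],
])

```text
time: 11.05
tcp_pos: [0.4608, 0.0912, 0.0636]
tool_rot: [-0.141, 0.99, -0.0, -0.001]
contact_force: [-4.5, -0.8, 6.9]
grip_width: 0.0008
grip_force: 3.3
```

send_rows([
  [[0,0,0,0,0,0,0],[0,0,0,0,0,0,0]],
])

```text
time: 11.22
tcp_pos: [0.4608, 0.0912, 0.0637]
tool_rot: [-0.141, 0.99, -0.0, -0.001]
contact_force: [-3.4, -0.5, 7.4]
grip_width: 0.0009
grip_force: 3.3
```

send_rows([
  [[0,-0.0006,-0.0002,-0.001,0,0,0],[0,0,0,0,0,0,0],[0,0,0,0,0,0,0],[0,0,0,0,0,0,0],[0,0,0,0,0,0,0]],
])

```text
time: 11.63
tcp_pos: [0.4607, 0.0911, 0.0631]
tool_rot: [-0.141, 0.99, 0.0, -0.0]
contact_force: [-4.4, 0.1, 8.1]
grip_width: 0.0005
grip_force: 4.0
```

```bash
python3 - <<'E'
from h import *
F=[];
for i in range(5): r.grab_frame("side"); s=r.sense(); F.append(s['contact_force'])
print(np.mean(F,0),np.std(F,0),s['tcp_pos'],(cov(.05,106,0,8)))
crop("side",225,150,110,90,6,"pics/s7.png")
E
```

```text
[-3.84799188 -0.02331637  7.9550787 ] [0.52026184 0.76288656 0.41674975] [0.46069816 0.09108775 0.06306153] [0.46075825 0.0911729  0.06328779]
```

View pics/s7.png

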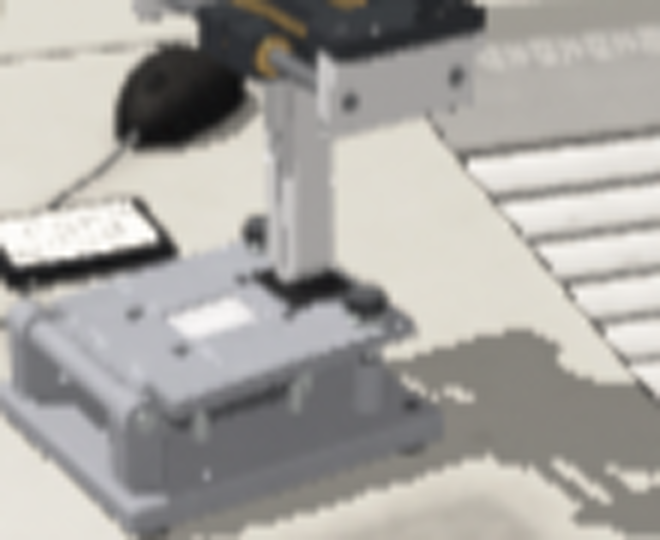

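The cover lies shut, with the fingertip on the pad at crop (305,275), between the screws. A touch more force is needed.

send_rows([
  [[0,-0.0004,-0.0001,-0.0008,0,0,0],[0,0,0,0,0,0,0],[0,0,0,0,0,0,0],[0,0,0,0,0,0,0],[0,0,0,0,0,0,0],[0,0,0,0,0,0,0]],
])

```text
time: 12.43
tcp_pos: [0.4606, 0.0911, 0.0626]
tool_rot: [-0.141, 0.99, 0.0, 0.0]
contact_force: [-4.3, 1.3, 10.0]
grip_width: 0.0003
grip_force: 4.7
```

```bash
python3 - <<'E'
from h import *
F=[];
for i in range(8): r.grab_frame("side"); s=r.sense(); F.append(s['contact_force'])
m=np.mean(F,0);print(m,np.linalg.norm(m),s['tcp_pos'])
if 8.3<m[2]<10.5 and np.linalg.norm(m)<11.5: print(r.hand_in())
E
```

```text
[-3.58747109  0.28542921  9.83907034] 10.476579774246263 [0.46064745 0.09107171 0.06260303]
the job is handed in; nothing more can be done
None
```

The cartridge is in the nest, released and flat, with the cover lowered onto it and the closed fingers still pressing the pad at about 10 N; I handed the job in and no verdict came back.

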